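Make up two bench kits in their trays from the loose stock

ROBOT

A 6-joint arm with a two-finger parallel gripper is mounted at the origin on a cart in front of the work surface, level with it; the furniture and walls round the work are solid. World frame = base frame: x ahead of the robot, y to its left, z up, the work surface at z = 0. Lengths are in mm, angles in rad, forces in N, time in s.
With the tool pointing down it reaches from about 300 to 850 mm from the base axis. Payload 5.4 kg.
Tool frame: the origin (TCP) lies at the very end of the fingers, on their centre line; the grasp point (between the pads) lies 19 mm behind it; z points along the fingers, y is the line along which they close (so a half turn about z gives the same grasp; the last joint's range is limited). The gripper opens to 85 mm and grips with 20 to 120 N. Pads are 22 mm wide; open, the fingers measure 114 mm over their backs; the gripper's body (76 mm by 85 mm) begins 54 mm behind the grasp point. The pads swing forward as they close: fully open they stand 13 mm farther back than shut.
Start: joints at [0.987, 0.158, 1.597, -0, 1.386, -0.21], TCP at [209.973, 535.273, 231.299] pointing down, gripper open.
Joint ranges: [-2.91, 2.91], [-0.94, 2.29], [0.18, 2.7], [-1.29, 4.43], [0.17, 2.64], [-3, 3]. Speed limits (rad/s): [2.57, 2.57, 3.14, 3.14, 3.14, 3.14].

INTERFACE

Orientations are given as [roll, pitch, yaw] about the fixed x, y, z axes, in that order (R = Rz(yaw) Ry(pitch) Rx(roll)).
In Python, from bench import observe, snapshot, get_calibration, close_job, spot_in, tip_of gives the robot as it stands. The module is installed in compiled form; this text tells all that it offers.
- The arm moves only by the tool jog_arm, never from a script. Its arguments are lists of equal length, an entry for each row: "travel": the shift along the world's x, y, z in mm, a list of three; "angular": the turn, a rotation vector about the world's x, y, z in rad, a list of three. In form: {"travel": [[dx, dy, dz], ...], "angular": [[ax, ay, az], ...]}. A call has exactly 8 rows; each row shifts and turns the commanded pose from where the row before left it; what a row does not reach is not made up. A row lasts 1/10 s, in which the tool goes at most 50 mm and 8.59 degrees, less where a joint would pass 70% of its speed; a pose out of reach is approached as far as the arm can. A call with a gripper value outside its range is refused whole. "fingers" is the opening in per cent of the stroke, from 0 (shut) to 100 (fully open), set as the call begins (left out, the last holds). The fingers move at their own pace and stop on an object; "newtons" is the grip in N (left out, the last holds). Time passes only in rows, so rows that do not move let the fingers close, or fill a call up. It gives the time, the measured TCP pose, the force, the opening and the grip force at its end, in the units of the state.
- observe(): the state, without advancing time (a new reading comes with each control period).
- snapshot(name): name is "scene" or "top" or "wrist"; returns (picture, depth): 400x640x3 uint8, red, green, blue; 400x640 float32, mm along the optical axis (not along the pixel's ray), 0 where there is no reading.
- get_calibration(name): a dict with "camera_matrix" (3x3 intrinsics, pixels), "rvec" (rotation vector, rad) and "tvec" (3), from world to camera coordinates, as OpenCV has them; the wrist camera has in their place "T_tool_cam" (4x4, takes a point from camera to tool coordinates, whose origin is the TCP and whose axes are the flange's). Camera axes: x right, y down, z forward; pixel columns grow to the right and rows downward; lengths in mm; the calibration is good to about 2 mm. The wrist camera is an equidistant fisheye: a pixel r from the principal point sees the ray r / f radians off the axis. A picture is of the moment at which its call begins: read the wrist's pose just before it. get_calibration takes no time and is no camera call.
- close_job(): hands the job in; it is judged then, once.
Trained networks look in the newest picture that a camera, given by its name, has taken for a name from the list of things; names that differ only in an ending like _2 or _b are one class to them, and where a whole thing is asked for, a point or a joint stands for the part that bears it (a point fixed in the world has none). Each returns a list of dicts, best first, with "score" (0 to 1); they miss things now and then, are a little off and sometimes report something else, mostly with a low value. They report only what shows in the picture. A call takes as long as a camera call. They do not tell look-alikes from the thing itself.
- spot_in(thing, camera): "xyz" ([x, y, z] in mm, in world coordinates, good to about 4 mm: the middle of the surface that is visible of it).
- tip_of(thing, camera): "xyz" ([x, y, z] in mm, in world coordinates, good to about 4 mm: a listed point, or the origin of a listed thing).
The state is a dict: "t": time; "qpos": joint angles; "joint_vel": joint speeds; "tau": joint torques, N m; "eef_pos": TCP position; "ee_rot": TCP orientation; "ft_force": force on the tool from outside, world axes, zero at the start; "torque": the same for the moment, N m; "opening": opening from 0.0 (shut) to 1.0 (fully open); "grasp_force": force on a finger pad.
Only numpy, scipy, OpenCV 4.12 (cv2) and the standard library are available. Lean on these libraries where they do the work, as an engineer would, in place of code of your own. Each camera call takes 0.05 s, during which the arm holds its last target. There are 200 camera calls.

TASK

Make up the two kits from the stock on the bench: the longer tray takes the marker pen, the dropper bottle and one white vial; the shorter tray takes the forceps and the other white vial. Lay the pen and the forceps down in the grooves and stand the bottle and the vials upright in the recesses that fit them (in the longer tray the vial has the smaller recess), and knock no bottle or vial over on the way.

Things in the scene. Friction and masses are not known exactly. Their poses are not given: they have to be found in the camera images.
- large_tray: Longer grey kit tray, 124 (x) by 196 (y) plus a 8 mm tab at each end, 14 high, fixed. Origin: centre of underside; y along it. Pen groove: centre x +36, y 0, 34 wide (x), 160 long (y), floor at z 11. Vial recess: centre x -26, y -50, 44 square, floor at z 4. Dropper recess: centre x -26, y +50, 54 square, floor at z 4. All mm in its own frame.
- small_tray: Shorter grey kit tray, 124 (x) by 170 (y) plus a 8 mm tab at each end, 14 high, fixed. Origin: centre of underside; y along it. Forceps groove: centre x +36, y 0, 32 wide (x), 150 long (y), floor at z 11. Vial recess: centre x -26, y 0, 44 square, floor at z 4. All mm in its own frame.
- dropper: Brown dropper bottle with a black rubber bulb, 33 mm diameter and upright to 70 mm, black collar 24 mm wide to 77 mm, bulb 12 mm wide to 102 mm, 70 g. Origin: centre of its underside, z up its axis.
- vial_a: White reagent vial with a grey cap, 23 mm diameter, 43 mm high (body to 38 mm, the cap above it 16 mm wide), 22 g, standing. Origin: centre of its underside, z up its axis. The two vials are alike: either may go into either tray, one in each.
- vial_b: White reagent vial with a grey cap, 23 mm diameter, 43 mm high (body to 38 mm, the cap above it 16 mm wide), 22 g, standing. Origin: centre of its underside, z up its axis. The two vials are alike: either may go into either tray, one in each.
- marker: White and blue marker pen lying on the bench, 135 mm long (along its own y), 16 to 17 mm thick, about 20 g. Origin: below its middle on the side that lay on the bench at the start (8 mm from its axis).
- forceps: Slim steel forceps lying on their edge, 129 mm long (along their own y), 14 mm wide (x) near the middle, 10 mm high, 22 g; gripped rigidly across the width (they do not spring). Origin: middle of the underside.
- marker_mid (a point): The middle of the marker pen, on its axis, 8 mm above the bench as it lies.
- pipette_stand: Obstacle, not part of the job: pipette stand fixed in the middle of the bench, in the same place every time. Round foot 117 mm across at the origin, 15 mm high, a thin post, and from 200 to 325 mm above the bench arms and a hanging pipette reaching 100 mm to either side (world y) and 40 mm to the front.
- forceps_mid (a point): The middle of the forceps, 5 mm above the bench as they lie.
Things that resemble listed ones, but are neither listed nor needed, are in the scene too. Leave any red look-alike of the vial_b alone.

How it is judged:
By the outcome, as a careful person would: the job done as asked, in the order asked, and still so for the second after the job is handed in, with the robot touching nothing.
It also fails if it takes over 144 s, if anything falls off the work surface, if the arm or the gripper's body presses on something with over 40 N, if the wrist force passes 120 N, or if a joint passes its speed limit or range.

## Working session

There is one attempt and no reset: what is moved stays moved. The work goes in short steps, Python scripts to look and compute and a tool call to move; the robot and the scene stay as the last step left them, time stands still between calls to the robot, and variables do not carry over. Pictures are saved under pics/ and viewed, at most 18 in all, crops included, and the job is handed in when it is done.

Besides the shell and the picture viewer there is one more tool, called after "Call:" as name(argument=value, ...) on one line, values as JSON. jog_arm: Moves the arm, as the interface text tells. Its arguments: {"type":"object","properties":{"travel":{"type":"array"},"angular":{"type":"array"},"fingers":{"type":"number"},"newtons":{"type":"number"}},"required":["travel","angular"]}

```bash
mkdir -p pics; python3 - <<'E'
from bench import *
import cv2,numpy as np
print(observe())
for c in ["top","scene"]:
    p,d=snapshot(c); cv2.imwrite(f"pics/{c}0.png",p[:,:,::-1]); np.save(f"{c}.npy",d)
    print(c,get_calibration(c))
    for n in ["large_tray","small_tray","dropper","vial_a","marker","forceps"]:
        print(n,[(r["score"],np.round(r["xyz"])) for r in spot_in(n,c)])
    for n in ["large_tray","small_tray","marker_mid","forceps_mid"]:
        print("tip",n,[(r["score"],np.round(r["xyz"])) for r in tip_of(n,c)])
print(get_calibration("wrist"))
E
```

```text
{'t': 0.0, 'qpos': array([ 9.86892235e-01,  1.59036979e-01,  1.59828893e+00,  2.24777800e-05,
        1.38622659e+00, -2.10089347e-01]), 'joint_vel': array([-0.00042374,  0.00134259,  0.00027553, -0.00032533,  0.00031272,
       -0.0003873 ]), 'tau': array([ 4.12452773e-04, -3.96007597e+01, -3.31427515e+01, -3.30102648e-04,
        8.63641966e-03, -4.42221875e-06]), 'eef_pos': array([209.62496424, 534.75092461, 230.29530761]), 'ee_rot': array([-3.13968050e+00, -4.30323081e-04,  2.76777335e+00]), 'ft_force': array([-0.16924952, -0.07187125, -0.23251419]), 'torque': array([-0.02195028, -0.00962084, -0.05515475]), 'grasp_force': 0.0, 'opening': 1.0003059004958839}
top {'camera_matrix': array([[440.48855269,   0.        , 325.01986393],
       [  0.        , 440.48855269, 198.42578093],
       [  0.        ,   0.        ,   1.        ]]), 'rvec': array([ 2.17297443, -2.00996874,  0.23124993]), 'tvec': array([ -54.03052534,  508.82319621, 1221.61291251])}
large_tray [(0.76, array([608., 238.,  12.]))]
small_tray [(0.95, array([ 606., -298.,   14.]))]
dropper [(0.51, array([416., 326.,  59
[... 1154 characters left out ...]
8.,  -1.]))]
tip small_tray [(0.9, array([ 606., -301.,    2.]))]
tip marker_mid [(0.56, array([ 417., -281.,    3.]))]
tip forceps_mid [(0.72, array([424., 193.,   1.]))]
{'camera_matrix': array([[309.70691629,   0.        , 319.97790817],
       [  0.        , 309.70691629, 202.82178614],
       [  0.        ,   0.        ,   1.        ]]), 'T_tool_cam': array([[ 1.30981092e-04, -9.50543474e-01, -3.10591511e-01,
         7.89096863e+01],
       [ 9.99999836e-01, -4.89164751e-05,  5.71420339e-04,
         6.36381820e-01],
       [-5.58352916e-04, -3.10591534e-01,  9.50543311e-01,
        -1.43340222e+02],
       [ 0.00000000e+00,  0.00000000e+00,  0.00000000e+00,
         1.00000000e+00]])}
```

View pics/top0.png

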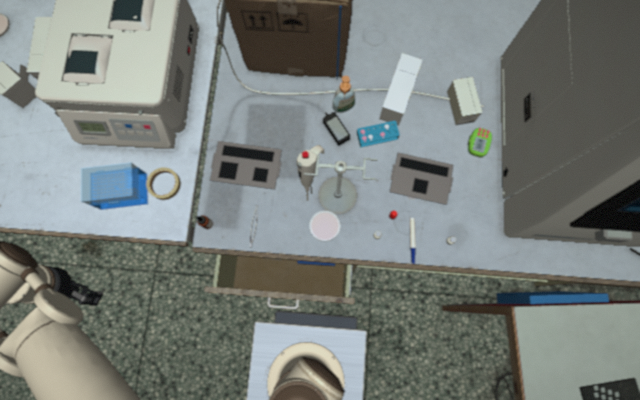

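View pics/scene0.png

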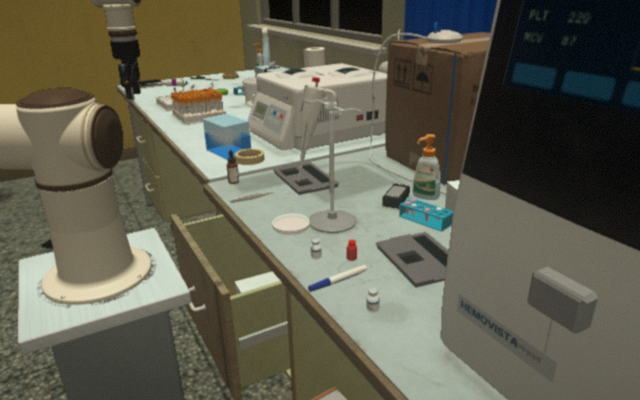

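Top view: large tray (245,165), small tray (422,177), dropper (204,221), forceps (253,230), pen (412,240), white vials (377,235) and (451,240), and the red look-alike (393,214), which stays. Next I move over the left side for a close wrist view.

Call:
jog_arm(travel=[[30, -32, 9], [30, -32, 9], [30, -32, 9], [30, -32, 9], [30, -32, 9], [30, -32, 9], [30, -32, 9], [30, -32, 9]], angular=[[0, 0, 0.047], [0, 0, 0.047], [0, 0, 0.047], [0, 0, 0.047], [0, 0, 0.047], [0, 0, 0.047], [0, 0, 0.047], [0, 0, 0.045]], fingers=100)

```text
t: 1.9
eef_pos: [451.0, 277.8, 303.9]
ee_rot: [3.141, 0.001, -3.14]
ft_force: [0.9, -0.3, -0.3]
opening: 1.002
grasp_force: 0.0
```

Call:
jog_arm(travel=[[10, 0, 0], [10, 0, 0], [0, 0, 0], [0, 0, 0], [0, 0, 0], [0, 0, 0], [0, 0, 0], [0, 0, 0]], angular=[[0, 0, 0], [0, 0, 0], [0, 0, 0], [0, 0, 0], [0, 0, 0], [0, 0, 0], [0, 0, 0], [0, 0, 0]])

```text
t: 2.7
eef_pos: [469.7, 279.5, 303.4]
ee_rot: [3.142, 0.0, -3.141]
ft_force: [-1.5, 0.4, 0.0]
opening: 0.996
grasp_force: 0.0
```

```bash
cat > h.py <<'E'
from bench import *
import cv2,numpy as np
from scipy.spatial.transform import Rotation as Ro
def pose():
    s=observe(); T=np.eye(4); T[:3,:3]=Ro.from_euler('xyz',s["ee_rot"]).as_matrix(); T[:3,3]=s["eef_pos"]; return T
def shot():
    T=pose(); p,d=snapshot("wrist"); return T@get_calibration("wrist")["T_tool_cam"],p,d
K=get_calibration("wrist")["camera_matrix"]
def rays(uv):
    v=(np.atleast_2d(uv)-K[:2,2])/K[0,0]; r=np.linalg.norm(v,axis=1,keepdims=True)+1e-9
    return np.hstack([v/r*np.sin(r),np.cos(r)])
def rect(C,p,x0,x1,y0,y1,z,s):
    """orthophoto of plane z: rows = x decreasing, cols = y decreasing, s mm/px"""
    X,Y=np.meshgrid(np.arange(x1,x0,-s),np.arange(y1,y0,-s),indexing='ij')
    P=np.stack([X,Y,0*X+z],-1).reshape(-1,3); q=(P-C[:3,3])@C[:3,:3]
    n=np.linalg.norm(q[:,:2],axis=1); th=np.arctan2(n,q[:,2])
    uv=q[:,:2]/(n[:,None]+1e-9)*th[:,None]*K[0,0]+K[:2,2]
    m=uv.reshape(X.shape+(2,)).astype(np.float32)
    return cv2.remap(p,m[...,0],m[...,1],cv2.INTER_LINEAR)
E
python3 - <<'E'
from h import *
s=observe();print(s["t"],s["eef_pos"],s["ee_rot"])
C,p,d=shot(); np.savez("L.npz",C=C,p=p,d=d)
for n in ["large_tray","dropper","forceps"]:
    print(n,[(r["score"],np.round(r["xyz"])) for r in spot_in(n,"wrist")],[(r["score"],np.round(r["xyz"])) for r in tip_of(n,"wrist")])
o=rect(C,p,310,710,120,420,14,.7)
cv2.imwrite("pics/L.png",o[:,:,::-1]); print(o.shape)
E
```

```text
2.7 [469.72274427 279.48973782 303.36812083] [ 3.14154628e+00  1.01129207e-04 -3.14093339e+00]
large_tray [(0.8, array([610., 239.,  18.]))] [(0.61, array([615., 242.,   4.]))]
dropper [(0.74, array([418., 325.,  63.]))] [(0.79, array([420., 334.,  -2.]))]
forceps [(0.81, array([420., 196.,   9.]))] [(0.87, array([425., 196.,   3.]))]
(572, 429, 3)
```

View pics/L.png

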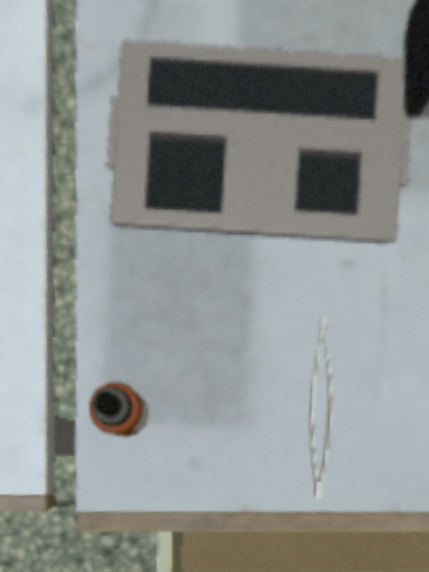

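Orthophoto: tray pockets are cleanly visible: groove (262,88), dropper recess (185,172), vial recess (328,182). The dropper is at (115,408) and the forceps are centred at (320,408).

```bash
cat > tray.py <<'E'
from h import *
def boxes(o,m,x1,y1,s,amin):
    for c in cv2.findContours(m.astype(np.uint8),cv2.RETR_EXTERNAL,cv2.CHAIN_APPROX_NONE)[0]:
        if cv2.contourArea(c)*s*s<amin: continue
        (u,v),wh,a=cv2.minAreaRect(c); b=cv2.boxPoints(((u,v),wh,a)); e=max((b[1]-b[0],b[2]-b[1]),key=np.linalg.norm)
        # img: x=-row, y=-col ; angle of long side from world y, positive yaw
        d=np.array([-e[1],-e[0]]); d=d if d[1]>0 else -d
        print("ctr x %.1f y %.1f size %s"%(x1-s*v,y1-s*u,np.round(np.array(wh)*s,1)),"long dir x,y",np.round(d/np.linalg.norm(d),3))
E
python3 - <<'E'
from tray import *
f=np.load("L.npz");C,p=f["C"],f["p"]
s=.5
o=rect(C,p,540,700,140,350,14,s); g=o.max(2)
print("pockets"); boxes(o,g<80,700,350,s,800)
o=rect(C,p,350,500,150,240,5,s).astype(float); g=o.mean(2); bg=cv2.medianBlur(g.astype(np.uint8),121)
print("forceps"); m=cv2.morphologyEx((abs(g-bg)>18).astype(np.uint8),cv2.MORPH_CLOSE,np.ones((25,25)))
boxes(o,m,500,240,s,200)
for z in (102,77,70):
  o=rect(C,p,350,480,270,400,z,s).astype(int)
  print("z",z); boxes(o,o.max(2)<60,480,400,s,40); boxes(o,(o[...,0]-o[...,2]>40),480,400,s,100)
E
```

```text
pockets
ctr x 583.1 y 190.5 size [42.9 42.1] long dir x,y [0.064 0.998]
ctr x 589.4 y 290.3 size [52.7 52.6] long dir x,y [0.067 0.998]
ctr x 648.3 y 236.7 size [159.1  32.8] long dir x,y [0.064 0.998]
forceps
ctr x 421.7 y 194.4 size [ 15.6 119.6] long dir x,y [-1.     0.026]
z 102
ctr x 419.8 y 331.3 size [15.2 12.7] long dir x,y [0.447 0.894]
ctr x 417.4 y 326.8 size [27.9 27.8] long dir x,y [0.514 0.857]
z 77
ctr x 422.0 y 335.1 size [16.4 13.6] long dir x,y [0.486 0.874]
ctr x 419.2 y 330.3 size [29.9 29.7] long dir x,y [0.543 0.84 ]
z 70
ctr x 422.6 y 336.2 size [16.5 13.9] long dir x,y [0.447 0.894]
ctr x 419.8 y 331.2 size [30.3 30.3] long dir x,y [0.521 0.853]
```

Call:
jog_arm(travel=[[-7, 7, -21], [-7, 7, -21], [-7, 7, -21], [-7, 7, -21], [-7, 7, -21], [-7, 7, -21], [-8, 9, -21], [0, 0, -21]], angular=[[0, 0, 0], [0, 0, 0], [0, 0, 0], [0, 0, 0], [0, 0, 0], [0, 0, 0], [0, 0, 0], [0, 0, 0]])

```text
t: 3.85
eef_pos: [419.1, 331.1, 134.5]
ee_rot: [3.141, -0.0, -3.14]
ft_force: [0.3, -0.2, 0.1]
opening: 1.0
grasp_force: 0.0
```

```bash
python3 - <<'E'
from tray import *
print(observe()["eef_pos"])
C,p,d=shot()
for z in (102,70):
  o=rect(C,p,360,480,270,390,z,.5).astype(int)
  print("z",z); boxes(o,o.max(2)<60,480,390,.5,40); boxes(o,(o[...,0]-o[...,2]>40),480,390,.5,100)
cv2.imwrite("pics/d1.png",p[:,:,::-1])
E
```

```text
[419.11960853 331.06917649 134.49091601]
z 102
ctr x 402.6 y 333.1 size [10.3 18.5] long dir x,y [-0.028  1.   ]
ctr x 414.2 y 333.5 size [18.5 12. ] long dir x,y [1. 0.]
ctr x 453.0 y 271.5 size [30.  2.] long dir x,y [1. 0.]
ctr x 397.1 y 332.8 size [29.3 25.1] long dir x,y [1.    0.025]
z 70
ctr x 414.1 y 333.4 size [12.3 22. ] long dir x,y [-0.023  1.   ]
ctr x 427.8 y 334.0 size [21.5 14. ] long dir x,y [1. 0.]
ctr x 407.4 y 333.3 size [34.8 29.1] long dir x,y [1.    0.021]
```

View pics/d1.png

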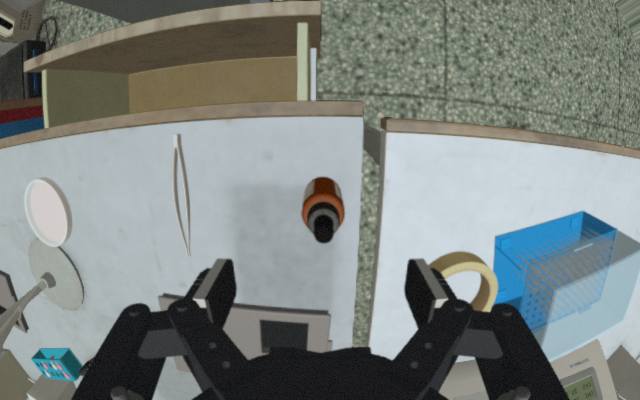

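The dropper's bulb (323,235) is centred between the open fingers (215 and 420). Descending to grip.

Call:
jog_arm(travel=[[0, 1.5, -14], [0, 0, -14], [0, 0, -14], [0, 0, -14], [0, 0, -14], [0, 0, -14], [0, 0, -12], [0, 0, 0]], angular=[[0, 0, 0], [0, 0, 0], [0, 0, 0], [0, 0, 0], [0, 0, 0], [0, 0, 0], [0, 0, 0], [0, 0, 0]])

```text
t: 4.7
eef_pos: [418.5, 331.0, 37.1]
ee_rot: [-3.14, -0.004, -3.141]
ft_force: [-0.7, -0.8, -0.6]
opening: 0.997
grasp_force: 0.0
```

Call:
jog_arm(travel=[[0, 0, 0], [0, 0, 0], [0, 0, 0], [0, 0, 0], [0, 0, 0], [0, 0, 0], [0, 0, 0], [0, 0, 0]], angular=[[0, 0, 0], [0, 0, 0], [0, 0, 0], [0, 0, 0], [0, 0, 0], [0, 0, 0], [0, 0, 0], [0, 0, 0]], fingers=0, newtons=30)

```text
t: 5.5
eef_pos: [420.6, 332.2, 40.1]
ee_rot: [3.141, 0.001, -3.141]
ft_force: [-0.6, 1.1, 4.5]
opening: 0.364
grasp_force: 29.9
```

Call:
jog_arm(travel=[[0, 0, 10], [0, 0, 20], [0, 0, 20], [34, -8, 0], [34, -8, 0], [34, -8, 0], [34, -9, 0], [33, -9, 0]], angular=[[0, 0, 0], [0, 0, 0], [0, 0, 0], [0, 0, 0], [0, 0, 0], [0, 0, 0], [0, 0, 0], [0, 0, 0]])

```text
t: 6.3
eef_pos: [589.9, 289.1, 89.2]
ee_rot: [-3.141, -0.001, -3.141]
ft_force: [0.1, 0.1, 0.3]
opening: 0.36
grasp_force: 29.9
```

Call:
jog_arm(travel=[[0, 0, 0], [0, 0, 0], [0, 0, 0], [0, 0, 0], [0, 0, 0], [0, 0, 0], [0, 0, 0], [0, 0, 0]], angular=[[0, 0, 0], [0, 0, 0], [0, 0, 0], [0, 0, 0], [0, 0, 0], [0, 0, 0], [0, 0, 0], [0, 0, 0]])

```text
t: 7.1
eef_pos: [588.9, 289.9, 89.4]
ee_rot: [-3.142, 0.0, -3.141]
ft_force: [0.2, 0.7, -0.7]
opening: 0.362
grasp_force: 29.9
```

```bash
python3 - <<'E'
from tray import *
print(np.mean([observe()["eef_pos"] for _ in range(20)],0))
C,p,d=shot()
cv2.imwrite("pics/d2.png",p[:,:,::-1])
E
```

```text
[588.85474764 289.86339069  89.35698807]
```

View pics/d2.png

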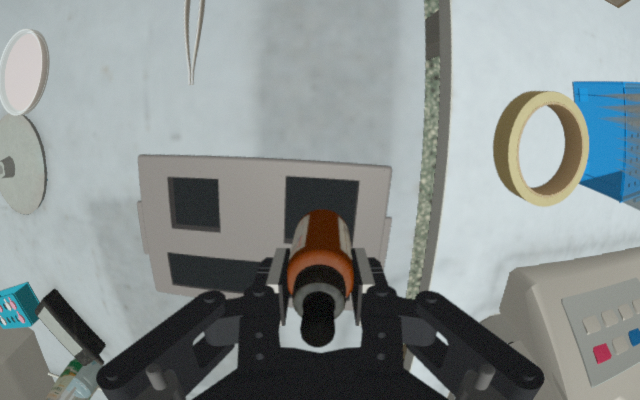

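Bottle held upright over its recess (320,205). Lowering 45 mm and releasing.

Call:
jog_arm(travel=[[0, 0, -10], [0, 0, -10], [0, 0, -10], [0, 0, -8], [0, 0, -4], [0, 0, -3], [0, 0, 0], [0, 0, 0]], angular=[[0, 0, 0], [0, 0, 0], [0, 0, 0], [0, 0, 0], [0, 0, 0], [0, 0, 0], [0, 0, 0], [0, 0, 0]])

```text
t: 7.95
eef_pos: [589.3, 289.9, 44.6]
ee_rot: [3.141, 0.001, -3.141]
ft_force: [-0.2, 0.5, -1.5]
opening: 0.36
grasp_force: 29.9
```

Call:
jog_arm(travel=[[0, 0, -0.5], [0, 0, 0], [0, 0, 0], [0, 0, 0], [0, 0, 0], [0, 0, 0], [0, 0, 0], [0, 0, 0]], angular=[[0, 0, 0], [0, 0, 0], [0, 0, 0], [0, 0, 0], [0, 0, 0], [0, 0, 0], [0, 0, 0], [0, 0, 0]], fingers=75)

```text
t: 8.75
eef_pos: [588.9, 289.8, 43.8]
ee_rot: [-3.142, -0.0, -3.141]
ft_force: [-0.7, 0.1, -0.3]
opening: 0.749
grasp_force: 0.0
```

Call:
jog_arm(travel=[[0, 0, 15], [0, 0, 25], [0, 0, 30], [0, 0, 30], [0, 0, 20], [-20, -10, 0], [-20, -10, 0], [0, 0, 0]], angular=[[0, 0, 0], [0, 0, 0], [0, 0, 0], [0, 0, 0], [0, 0, 0], [0, 0, 0], [0, 0, 0], [0, 0, 0]])

```text
t: 9.55
eef_pos: [547.2, 269.2, 164.8]
ee_rot: [-3.141, -0.001, -3.141]
ft_force: [0.1, 0.6, 0.2]
opening: 0.751
grasp_force: 0.0
```

Call:
jog_arm(travel=[[-18, -11, -10], [-18, -11, -10], [-18, -11, -10], [-18, -11, -10], [-18, -11, -10], [-18, -11, -10], [-17, -9, -10], [0, 0, 0]], angular=[[0, 0, -0.026], [0, 0, 0], [0, 0, 0], [0, 0, 0], [0, 0, 0], [0, 0, 0], [0, 0, 0], [0, 0, 0]], fingers=60)

```text
t: 10.35
eef_pos: [421.9, 194.2, 92.9]
ee_rot: [-3.141, -0.003, 3.115]
ft_force: [0.1, 0.8, 0.5]
opening: 0.599
grasp_force: 0.0
```

```bash
python3 - <<'E'
from tray import *
print(np.mean([observe()["eef_pos"] for _ in range(20)],0))
C,p,d=shot(); np.savez("F.npz",C=C,p=p)
print([(r["score"],np.round(r["xyz"],1)) for r in tip_of("forceps_mid","wrist")])
o=rect(C,p,330,510,150,245,5,.3)
m=rect(C,p,330,710,130,360,14,.9)
v=cv2.copyMakeBorder(o[:400],0,0,0,0,0)
h=max(o.shape[0],m.shape[0]); pad=lambda i:cv2.copyMakeBorder(i,0,h-i.shape[0],0,0,0)
i=np.hstack([pad(o),pad(m)])[:600]; cv2.imwrite("pics/f1.png",i[:,:,::-1]); print(i.shape)
E
```

```text
[421.93850162 194.1769831   92.8757669 ]
[(0.79, array([420.9, 192.3,   5.4]))]
(600, 573, 3)
```

View pics/f1.png

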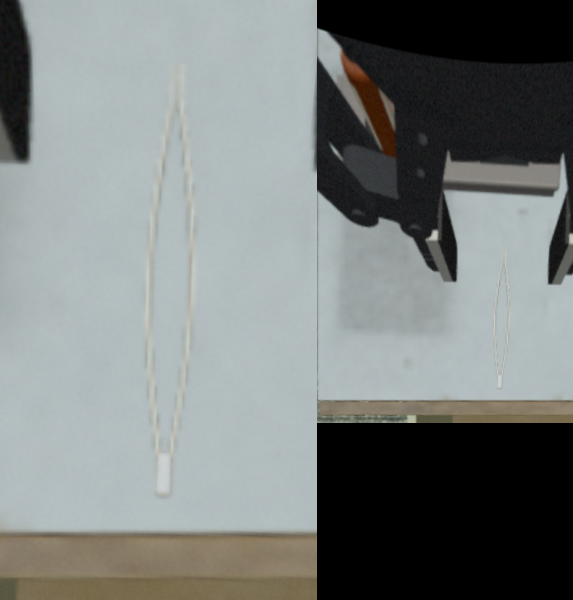

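Forceps run from (181,63) to (163,495) in the crop: middle x≈426, y≈193.4, tilt -0.042 rad. Descending to grip.

Call:
jog_arm(travel=[[3, -0.8, -16], [0, 0, -16], [0, 0, -16], [0, 0, -16], [0, 0, -12], [0, 0, -8], [0, 0, -5], [0, 0, 0]], angular=[[0, 0, -0.016], [0, 0, 0], [0, 0, 0], [0, 0, 0], [0, 0, 0], [0, 0, 0], [0, 0, 0], [0, 0, 0]])

```text
t: 11.25
eef_pos: [427.1, 194.0, 4.6]
ee_rot: [-3.142, -0.0, 3.1]
ft_force: [0.3, 0.6, 0.5]
opening: 0.602
grasp_force: 0.0
```

Call:
jog_arm(travel=[[0, 0, 0], [0, 0, 0], [0, 0, 0], [0, 0, 0], [0, 0, 0], [0, 0, 0], [0, 0, 0], [0, 0, 0]], angular=[[0, 0, 0], [0, 0, 0], [0, 0, 0], [0, 0, 0], [0, 0, 0], [0, 0, 0], [0, 0, 0], [0, 0, 0]], fingers=0, newtons=25)

```text
t: 12.05
eef_pos: [427.6, 194.0, 5.2]
ee_rot: [3.141, 0.001, 3.1]
ft_force: [-0.0, -0.7, 4.8]
opening: 0.146
grasp_force: 26.7
```

Call:
jog_arm(travel=[[0, 0, 15], [0, 0, 25], [-14, -10, 15], [-14, -10, 15], [-14, -10, 15], [-14, -10, 15], [-14, -10, 10], [-14, -10, 0]], angular=[[0, 0, 0], [0, 0, 0], [0, 0, 0], [0, 0, 0], [0, 0, 0], [0, 0, 0], [0, 0, 0], [0, 0, 0]])

```text
t: 12.85
eef_pos: [342.9, 133.7, 115.6]
ee_rot: [3.141, 0.002, 3.1]
ft_force: [0.3, -0.2, -0.8]
opening: 0.15
grasp_force: 26.0
```

Call:
jog_arm(travel=[[0, -36, 0], [0, -36, 0], [0, -36, 0], [0, -36, 0], [0, -36, 0], [0, -36, 0], [0, -36, 0], [0, -36, 0]], angular=[[0, 0, -0.1], [0, 0, -0.1], [0, 0, -0.1], [0, 0, -0.1], [0, 0, -0.1], [0, 0, -0.1], [0, 0, -0.1], [0, 0, -0.1]])

```text
t: 13.65
eef_pos: [342.2, -155.1, 114.2]
ee_rot: [3.141, -0.001, 2.295]
ft_force: [0.7, -0.1, 0.0]
opening: 0.146
grasp_force: 26.0
```

Call:
jog_arm(travel=[[11, -21, 22], [11, -21, 22], [11, -21, 22], [11, -21, 22], [11, -21, 22], [11, -21, 22], [11, -21, 22], [11, -21, 22]], angular=[[0, 0, -0.091], [0, 0, -0.091], [0, 0, -0.091], [0, 0, -0.091], [0, 0, -0.091], [0, 0, -0.091], [0, 0, -0.091], [0, 0, -0.091]])

```text
t: 14.45
eef_pos: [431.0, -322.4, 290.6]
ee_rot: [-3.14, -0.002, 1.568]
ft_force: [0.7, 0.0, -0.8]
opening: 0.149
grasp_force: 26.0
```

Call:
jog_arm(travel=[[0, 0, 0], [0, 0, 0], [0, 0, 0], [0, 0, 0], [0, 0, 0], [0, 0, 0], [0, 0, 0], [0, 0, 0]], angular=[[0, 0, 0], [0, 0, 0], [0, 0, 0], [0, 0, 0], [0, 0, 0], [0, 0, 0], [0, 0, 0], [0, 0, 0]])

```text
t: 15.25
eef_pos: [431.0, -321.9, 290.8]
ee_rot: [3.142, 0.0, 1.572]
ft_force: [-0.3, 0.1, -0.9]
opening: 0.151
grasp_force: 26.0
```

```bash
python3 - <<'E'
from tray import *
print(np.mean([observe()["eef_pos"] for _ in range(20)],0))
C,p,d=shot(); np.savez("R.npz",C=C,p=p)
for n in ["vial_a","marker_mid"]: print(n,[(r["score"],np.round(r["xyz"],1)) for r in tip_of(n,"wrist")])
o=rect(C,p,330,700,-440,-120,14,.65)
print("pockets"); boxes(rect(C,p,530,700,-400,-190,14,.5),rect(C,p,530,700,-400,-190,14,.5).max(2)<80,700,-190,.5,800)
cv2.imwrite("pics/r1.png",np.vstack([o])[:,:,::-1]); print(o.shape)
E
```

```text
[ 430.95235676 -321.94010099  290.81505139]
vial_a [(0.81, array([ 4.872e+02, -2.190e+02, -2.000e-01])), (0.68, array([ 422. , -391.8,   -4.4])), (0.66, array([ 422.9, -177.3,    2.6]))]
marker_mid [(0.95, array([ 415.1, -281.9,    7.6]))]
pockets
ctr x 584.8 y -297.0 size [42.6 42.4] long dir x,y [0.152 0.988]
ctr x 646.4 y -306.3 size [148.8  30.5] long dir x,y [0.151 0.988]
(570, 493, 3)
```

View pics/r1.png

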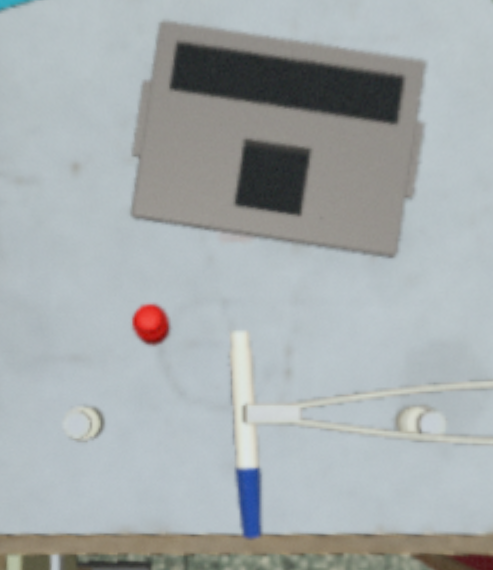

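Right side: groove (286,82), recess (273,177), pen (245,433), vials (83,423) and (425,420), red look-alike (151,322). Moving the forceps over the groove.

Call:
jog_arm(travel=[[27, 2, -27], [27, 2, -27], [27, 2, -27], [27, 2, -27], [27, 2, -27], [27, 2, -27], [27, 2, -27], [26.5, 1, -27]], angular=[[0, 0, -0.019], [0, 0, -0.019], [0, 0, -0.019], [0, 0, -0.019], [0, 0, -0.019], [0, 0, -0.019], [0, 0, -0.019], [0, 0, -0.019]])

```text
t: 16.2
eef_pos: [647.5, -306.8, 73.5]
ee_rot: [-3.141, -0.0, 1.419]
ft_force: [-0.1, -0.3, 0.0]
opening: 0.151
grasp_force: 26.0
```

Call:
jog_arm(travel=[[0, 0, 0], [0, 0, 0], [0, 0, 0], [0, 0, 0], [0, 0, 0], [0, 0, 0], [0, 0, 0], [0, 0, 0]], angular=[[0, 0, 0], [0, 0, 0], [0, 0, 0], [0, 0, 0], [0, 0, 0], [0, 0, 0], [0, 0, 0], [0, 0, 0]])

```text
t: 17.0
eef_pos: [646.4, -307.1, 75.0]
ee_rot: [3.141, 0.0, 1.42]
ft_force: [-0.7, 0.4, -0.7]
opening: 0.148
grasp_force: 26.0
```

```bash
python3 - <<'E'
from tray import *
print(np.mean([observe()["eef_pos"] for _ in range(20)],0),observe()["ee_rot"])
C,p,d=shot(); 
a=rect(C,p,600,690,-400,-200,14,.5);b=rect(C,p,600,690,-400,-200,80,.5)
cv2.imwrite("pics/f2.png",np.vstack([a,b])[:,:,::-1])
E
```

```text
[ 646.39964731 -307.10195494   75.00191243] [3.14143505e+00 7.22564967e-05 1.41966266e+00]
```

View pics/f2.png

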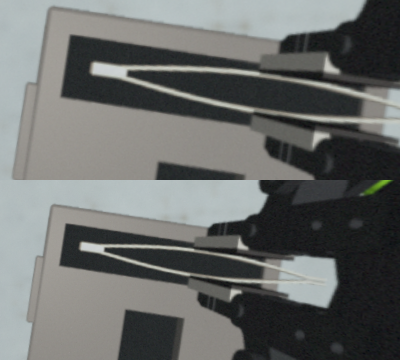

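Forceps are held straight and aligned over the groove (tip at (323,281), blunt end at (81,246) in the lower panel). Lowering and releasing.

Call:
jog_arm(travel=[[0, -1.5, -12], [0, 0, -12], [0, 0, -12], [0, 0, -10], [0, 0, -7], [0, 0, -3], [0, 0, -2], [0, 0, -0.5]], angular=[[0, 0, 0], [0, 0, 0], [0, 0, 0], [0, 0, 0], [0, 0, 0], [0, 0, 0], [0, 0, 0], [0, 0, 0]])

```text
t: 17.85
eef_pos: [646.7, -308.7, 16.6]
ee_rot: [3.141, 0.0, 1.42]
ft_force: [0.3, -0.2, -0.2]
opening: 0.15
grasp_force: 26.0
```

Call:
jog_arm(travel=[[0, 0, -0.5], [0, 0, 0], [0, 0, 0], [0, 0, 0], [0, 0, 0], [0, 0, 0], [0, 0, 0], [0, 0, 0]], angular=[[0, 0, 0], [0, 0, 0], [0, 0, 0], [0, 0, 0], [0, 0, 0], [0, 0, 0], [0, 0, 0], [0, 0, 0]], fingers=45)

```text
t: 18.65
eef_pos: [646.5, -308.5, 15.8]
ee_rot: [-3.142, -0.0, 1.42]
ft_force: [-0.3, 0.4, -0.0]
opening: 0.454
grasp_force: 0.0
```

Call:
jog_arm(travel=[[0, 0, 8], [0, 0, 20], [0, 0, 30], [0, 0, 30], [0, 0, 30], [0, 0, 20], [0, 0, 0], [0, 0, 0]], angular=[[0, 0, 0], [0, 0, 0], [0, 0, 0], [0, 0, 0], [0, 0, 0], [0, 0, 0], [0, 0, 0], [0, 0, 0]])

```text
t: 19.45
eef_pos: [646.7, -308.7, 154.9]
ee_rot: [3.14, 0.001, 1.42]
ft_force: [-0.9, -0.0, -0.4]
opening: 0.45
grasp_force: 0.0
```

```bash
python3 - <<'E'
from tray import *
C,p,d=shot()
a=rect(C,p,600,690,-400,-200,14,.5)
cv2.imwrite("pics/f3.png",a[:,:,::-1])
for z in (40,):
  f=np.load("R.npz"); 
  o=rect(f["C"],f["p"],330,510,-240,-150,z,.5).astype(int); print(np.round(boxes(o,(o.min(2)>225),510,-150,.5,60) or 0))
E
```

```text
0
```

View pics/f3.png

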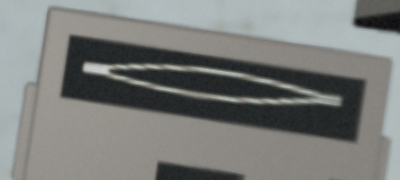

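Forceps lie in the groove, from (85,67) to (340,101). Next, the far vial.

Call:
jog_arm(travel=[[-28, -10, 0], [-28, -10, 0], [-28, -10, 0], [-28, -10, 0], [-28, -10, 0], [-28, -10, 0], [-28, -10, 0], [-28, -11, 0]], angular=[[0, 0, 0.019], [0, 0, 0.019], [0, 0, 0.019], [0, 0, 0.019], [0, 0, 0.019], [0, 0, 0.019], [0, 0, 0.019], [0, 0, 0.019]], fingers=75)

```text
t: 20.3
eef_pos: [420.5, -388.6, 151.8]
ee_rot: [-3.139, -0.003, 1.573]
ft_force: [0.0, -0.1, -0.0]
opening: 0.749
grasp_force: 0.0
```

Call:
jog_arm(travel=[[0, 0, 0], [0, 0, 0], [0, 0, 0], [0, 0, 0], [0, 0, 0], [0, 0, 0], [0, 0, 0], [0, 0, 0]], angular=[[0, 0, 0], [0, 0, 0], [0, 0, 0], [0, 0, 0], [0, 0, 0], [0, 0, 0], [0, 0, 0], [0, 0, 0]])

```text
t: 21.1
eef_pos: [422.6, -389.5, 153.8]
ee_rot: [3.142, 0.0, 1.572]
ft_force: [-0.0, 0.1, 0.6]
opening: 0.751
grasp_force: 0.0
```

```bash
python3 - <<'E'
from tray import *
print(np.mean([observe()["eef_pos"] for _ in range(20)],0))
C,p,d=shot()
for n in ["vial_a","marker_mid"]: print(n,[(r["score"],np.round(r["xyz"],1)) for r in tip_of(n,"wrist")])
print([(r["score"],np.round(r["xyz"],1)) for r in spot_in("vial_a","wrist")])
a=rect(C,p,370,470,-430,-350,43,.3);b=rect(C,p,370,470,-430,-350,0,.3);c=rect(C,p,340,500,-430,-240,8,.5)
h=max(a.shape[0],c.shape[0]);pad=lambda i:cv2.copyMakeBorder(i,0,h-i.shape[0],0,6,0)
cv2.imwrite("pics/v1.png",np.hstack([pad(a),pad(b),pad(c)])[:,:,::-1]); print(a.shape)
E
```

```text
[ 422.5975665  -389.46238208  153.82429299]
vial_a [(0.9, array([ 487.7, -218.4,   -0.5])), (0.62, array([ 422.1, -393.5,   -1.5]))]
marker_mid [(0.94, array([ 414.9, -280.4,   10.2]))]
[(0.84, array([ 486.2, -222.9,   29.1])), (0.73, array([ 423.2, -387.1,   31.5]))]
(334, 267, 3)
```

View pics/v1.png

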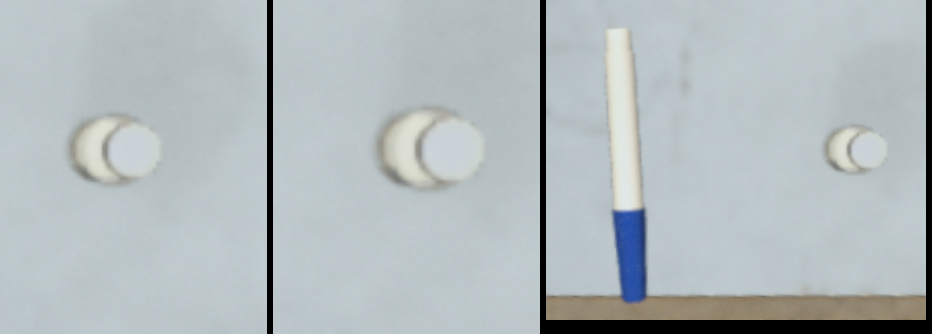

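Vial cap at (133,151) in the z=43 panel → vial at (424.7,-390); pen middle ≈(418,-280). Descending.

Call:
jog_arm(travel=[[2, -0.5, -24], [0, 0, -24], [0, 0, -24], [0, 0, -24], [0, 0, -20], [0, 0, -15], [0, 0, -10], [0, 0, 0]], angular=[[0, 0, 0], [0, 0, 0], [0, 0, 0], [0, 0, 0], [0, 0, 0], [0, 0, 0], [0, 0, 0], [0, 0, 0]])

```text
t: 22.1
eef_pos: [423.9, -389.3, 11.6]
ee_rot: [-3.14, -0.002, 1.572]
ft_force: [-0.2, 0.1, -0.1]
opening: 0.75
grasp_force: 0.0
```

Call:
jog_arm(travel=[[0, 0, 0], [0, 0, 0], [0, 0, 0], [0, 0, 0], [0, 0, 0], [0, 0, 0], [0, 0, 0], [0, 0, 0]], angular=[[0, 0, 0], [0, 0, 0], [0, 0, 0], [0, 0, 0], [0, 0, 0], [0, 0, 0], [0, 0, 0], [0, 0, 0]], fingers=0, newtons=20)

```text
t: 22.9
eef_pos: [425.0, -390.8, 13.9]
ee_rot: [3.14, 0.002, 1.572]
ft_force: [-0.3, 0.2, 6.3]
opening: 0.25
grasp_force: 22.1
```

Call:
jog_arm(travel=[[0, 0, 10], [0, 0, 20], [0, 0, 20], [0, 0, 10], [0, 0, 0], [0, 0, 0], [0, 0, 0], [0, 0, 0]], angular=[[0, 0, 0], [0, 0, 0], [0, 0, 0], [0, 0, 0], [0, 0, 0], [0, 0, 0], [0, 0, 0], [0, 0, 0]])

```text
t: 23.7
eef_pos: [424.0, -389.3, 71.6]
ee_rot: [-3.14, -0.002, 1.572]
ft_force: [1.3, 0.2, -0.1]
opening: 0.251
grasp_force: 21.5
```

Call:
jog_arm(travel=[[20, 11.6, 0], [20, 11.6, 0], [20, 11.6, 0], [20, 11.6, 0], [20, 11.6, 0], [20, 11.6, 0], [20, 11.6, 0], [20, 11.6, 0]], angular=[[0, 0, -0.019], [0, 0, -0.019], [0, 0, -0.019], [0, 0, -0.019], [0, 0, -0.019], [0, 0, -0.019], [0, 0, -0.019], [0, 0, -0.019]])

```text
t: 24.5
eef_pos: [584.9, -296.4, 71.9]
ee_rot: [-3.14, -0.001, 1.419]
ft_force: [-0.0, 0.5, -0.9]
opening: 0.254
grasp_force: 21.5
```

Call:
jog_arm(travel=[[0, 0, 0], [0, 0, 0], [0, 0, 0], [0, 0, 0], [0, 0, 0], [0, 0, 0], [0, 0, 0], [0, 0, 0]], angular=[[0, 0, 0], [0, 0, 0], [0, 0, 0], [0, 0, 0], [0, 0, 0], [0, 0, 0], [0, 0, 0], [0, 0, 0]])

```text
t: 25.3
eef_pos: [584.4, -297.3, 72.8]
ee_rot: [3.142, -0.0, 1.42]
ft_force: [-0.2, -0.2, 0.0]
opening: 0.248
grasp_force: 21.5
```

Call:
jog_arm(travel=[[0, 0, -12], [0, 0, -12], [0, 0, -12], [0, 0, -10], [0, 0, -5], [0, 0, -3], [0, 0, -1], [0, 0, 0]], angular=[[0, 0, 0], [0, 0, 0], [0, 0, 0], [0, 0, 0], [0, 0, 0], [0, 0, 0], [0, 0, 0], [0, 0, 0]])

```text
t: 26.1
eef_pos: [584.8, -297.5, 18.2]
ee_rot: [3.141, 0.0, 1.42]
ft_force: [-0.2, 0.1, -1.0]
opening: 0.25
grasp_force: 21.5
```

Call:
jog_arm(travel=[[0, 0, -0.5], [0, 0, 0], [0, 0, 0], [0, 0, 0], [0, 0, 0], [0, 0, 0], [0, 0, 0], [0, 0, 0]], angular=[[0, 0, 0], [0, 0, 0], [0, 0, 0], [0, 0, 0], [0, 0, 0], [0, 0, 0], [0, 0, 0], [0, 0, 0]], fingers=45)

```text
t: 26.9
eef_pos: [584.5, -297.2, 17.3]
ee_rot: [-3.142, 0.0, 1.42]
ft_force: [0.2, 0.3, -0.0]
opening: 0.449
grasp_force: 0.0
```

Call:
jog_arm(travel=[[0, 0, 10], [0, 0, 20], [0, 0, 30], [0, 0, 30], [0, 0, 30], [0, 0, 20], [0, 0, 0], [0, 0, 0]], angular=[[0, 0, 0], [0, 0, 0], [0, 0, 0], [0, 0, 0], [0, 0, 0], [0, 0, 0], [0, 0, 0], [0, 0, 0]])

```text
t: 27.7
eef_pos: [584.5, -297.2, 157.4]
ee_rot: [3.141, 0.0, 1.42]
ft_force: [0.5, -0.7, -0.4]
opening: 0.449
grasp_force: 0.0
```

```bash
python3 - <<'E'
from tray import *
print(np.mean([observe()["eef_pos"] for _ in range(20)],0))
C,p,d=shot()
a=rect(C,p,340,690,-400,-150,14,.7)
cv2.imwrite("pics/v2.png",a[:,:,::-1])
E
```

```text
[ 584.45620837 -297.22403437  157.39148739]
```

View pics/v2.png

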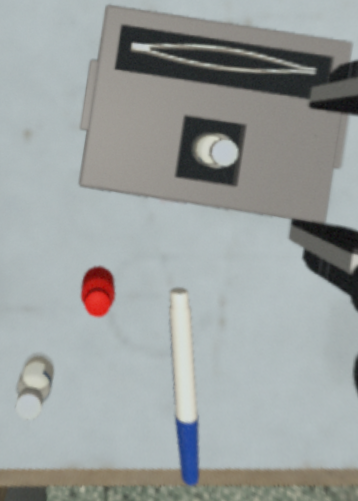

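Vial stands in the recess at (215,150). Now the pen: rotate and approach.

Call:
jog_arm(travel=[[-20, 2, 0], [-20, 2, 0], [-20, 2, 0], [-20, 2, 0], [-20, 2, 0], [-20, 2, 0], [-20, 2, 0], [-24, 3, 0]], angular=[[0, 0, 0.11], [0, 0, 0.11], [0, 0, 0.11], [0, 0, 0.11], [0, 0, 0.11], [0, 0, 0.11], [0, 0, 0.11], [0, 0, 0.11]], fingers=55)

```text
t: 28.55
eef_pos: [418.9, -279.2, 155.3]
ee_rot: [3.142, -0.004, 2.305]
ft_force: [-0.1, -0.4, 0.5]
opening: 0.553
grasp_force: 0.0
```

Call:
jog_arm(travel=[[0, 0, -10], [0, 0, -10], [0, 0, -10], [0, 0, -10], [0, 0, 0], [0, 0, 0], [0, 0, 0], [0, 0, 0]], angular=[[0, 0, 0.112], [0, 0, 0.112], [0, 0, 0.112], [0, 0, 0.112], [0, 0, 0.112], [0, 0, 0.112], [0, 0, 0.112], [0, 0, 0.112]])

```text
t: 29.35
eef_pos: [419.4, -279.1, 115.3]
ee_rot: [3.139, -0.002, -3.083]
ft_force: [-0.6, 0.7, -0.3]
opening: 0.545
grasp_force: 0.0
```

Call:
jog_arm(travel=[[0, 0, 0], [0, 0, 0], [0, 0, 0], [0, 0, 0], [0, 0, 0], [0, 0, 0], [0, 0, 0], [0, 0, 0]], angular=[[0, 0, 0], [0, 0, 0], [0, 0, 0], [0, 0, 0], [0, 0, 0], [0, 0, 0], [0, 0, 0], [0, 0, 0]])

```text
t: 30.15
eef_pos: [420.5, -280.2, 117.4]
ee_rot: [-3.141, 0.0, -3.087]
ft_force: [0.1, -0.6, 0.5]
opening: 0.554
grasp_force: 0.0
```

```bash
python3 - <<'E'
from tray import *
print(np.mean([observe()["eef_pos"] for _ in range(20)],0),observe()["ee_rot"])
C,p,d=shot()
print([(r["score"],np.round(r["xyz"],1)) for r in tip_of("marker_mid","wrist")])
print([(r["score"],np.round(r["xyz"],1)) for r in tip_of("vial_a","wrist")])
o=rect(C,p,330,500,-320,-240,8,.4); h=cv2.cvtColor(o,cv2.COLOR_RGB2HSV).astype(int)
blue=((h[...,1]>120)&(h[...,0]>100)&(h[...,0]<130)); boxes(o,blue,500,-240,.4,100)
white=(o[...,0].astype(int)-o[...,2]>0); boxes(o,white,500,-240,.4,300)
b=rect(C,p,380,460,-220,-140,43,.4)
h=o.shape[0];pad=lambda i:cv2.copyMakeBorder(i,0,h-i.shape[0],0,6,0)
cv2.imwrite("pics/p1.png",np.hstack([pad(o),pad(b)])[:,:,::-1]); print(o.shape)
E
```

```text
[ 420.50866501 -280.23723252  117.35658018] [-3.14149214e+00  1.00121285e-04 -3.08747866e+00]
[(0.76, array([ 412.7, -282.6,    8.3]))]
[(0.67, array([ 426.7, -178.5,    2.2])), (0.59, array([ 580.8, -297.7,    3.5]))]
ctr x 373.6 y -281.8 size [46.5 14.8] long dir x,y [1.    0.022]
ctr x 340.4 y -279.8 size [20.  79.6] long dir x,y [0. 1.]
ctr x 442.9 y -278.4 size [90.8 14.8] long dir x,y [0.998 0.063]
(425, 200, 3)
```

View pics/p1.png

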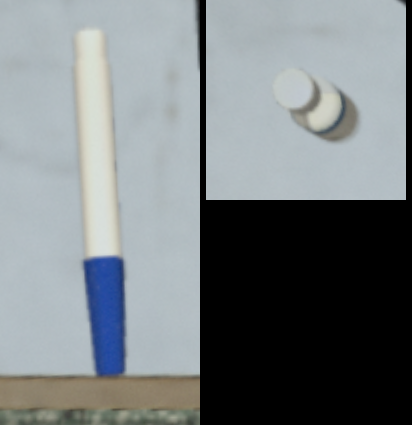

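Pen is straight under the gripper, ends (90,28) and (110,376) → middle (419,-280). Other vial at (424,-175). Gripping the pen.

Call:
jog_arm(travel=[[-1, 0, -20], [0, 0, -20], [0, 0, -20], [0, 0, -20], [0, 0, -16], [0, 0, -10], [0, 0, -6.5], [0, 0, 0]], angular=[[0, 0, 0], [0, 0, 0], [0, 0, 0], [0, 0, 0], [0, 0, 0], [0, 0, 0], [0, 0, 0], [0, 0, 0]])

```text
t: 31.1
eef_pos: [419.2, -279.9, 4.3]
ee_rot: [3.141, -0.001, -3.087]
ft_force: [0.9, 0.6, -0.1]
opening: 0.548
grasp_force: 0.0
```

Call:
jog_arm(travel=[[0, 0, 0], [0, 0, 0], [0, 0, 0], [0, 0, 0], [0, 0, 0], [0, 0, 0], [0, 0, 0], [0, 0, 0]], angular=[[0, 0, 0], [0, 0, 0], [0, 0, 0], [0, 0, 0], [0, 0, 0], [0, 0, 0], [0, 0, 0], [0, 0, 0]], fingers=0, newtons=25)

```text
t: 31.9
eef_pos: [420.0, -280.7, 5.7]
ee_rot: [-3.14, 0.001, -3.087]
ft_force: [-1.4, 0.7, 5.3]
opening: 0.174
grasp_force: 24.8
```

Call:
jog_arm(travel=[[0, 0, 10], [0, 0, 20], [0, 0, 25], [-15, 0, 25], [-15, 0, 25], [-15, 0, 20], [-15, 0, 0], [-15, 0, 0]], angular=[[0, 0, 0], [0, 0, 0], [0, 0, 0], [0, 0, 0], [0, 0, 0], [0, 0, 0], [0, 0, 0], [0, 0, 0]])

```text
t: 32.7
eef_pos: [344.3, -280.7, 131.2]
ee_rot: [-3.139, 0.001, -3.087]
ft_force: [0.1, 0.0, -0.8]
opening: 0.168
grasp_force: 24.4
```

Call:
jog_arm(travel=[[0, 42, 0], [0, 45, 0], [0, 45, 0], [0, 45, 0], [0, 45, 0], [0, 45, 0], [0, 45, 0], [0, 45, 0]], angular=[[0, 0, -0.1], [0, 0, -0.1], [0, 0, -0.1], [0, 0, -0.1], [0, 0, -0.1], [0, 0, -0.1], [0, 0, -0.1], [0, 0, -0.1]])

```text
t: 33.5
eef_pos: [344.6, 72.6, 130.4]
ee_rot: [3.141, 0.002, 2.405]
ft_force: [0.8, -0.3, 0.4]
opening: 0.166
grasp_force: 24.5
```

Call:
jog_arm(travel=[[8, 20, 0], [10, 20, 0], [12, 20, 0], [14, 20, 0], [14, 18, 0], [14, 18, 0], [15, 15, 0], [18, 10, 0]], angular=[[0, 0, -0.11], [0, 0, -0.11], [0, 0, -0.11], [0, 0, -0.11], [0, 0, -0.11], [0, 0, -0.11], [0, 0, -0.11], [0, 0, -0.12]])

```text
t: 34.3
eef_pos: [450.0, 212.9, 130.1]
ee_rot: [-3.142, -0.0, 1.515]
ft_force: [0.3, -0.7, -0.0]
opening: 0.169
grasp_force: 24.5
```

Call:
jog_arm(travel=[[24, 2, 0], [24, 2, 0], [24, 2, 0], [24, 2, 0], [24, 2, 0], [24, 2, 0], [24, 1, 0], [24, 0, 0]], angular=[[0, 0, 0], [0, 0, 0], [0, 0, 0], [0, 0, 0], [0, 0, 0], [0, 0, 0], [0, 0, 0], [0, 0, 0]])

```text
t: 35.1
eef_pos: [642.6, 225.0, 130.2]
ee_rot: [-3.142, -0.0, 1.519]
ft_force: [-0.5, 0.7, 0.1]
opening: 0.166
grasp_force: 24.5
```

Call:
jog_arm(travel=[[0, 0, 0], [0, 0, 0], [0, 0, 0], [0, 0, 0], [0, 0, 0], [0, 0, 0], [0, 0, 0], [0, 0, 0]], angular=[[0, 0, 0], [0, 0, 0], [0, 0, 0], [0, 0, 0], [0, 0, 0], [0, 0, 0], [0, 0, 0], [0, 0, 0]])

```text
t: 35.9
eef_pos: [641.8, 224.9, 129.9]
ee_rot: [3.142, -0.0, 1.519]
ft_force: [-0.5, -0.6, -0.2]
opening: 0.166
grasp_force: 24.5
```

```bash
python3 - <<'E'
from tray import *
print(np.mean([observe()["eef_pos"] for _ in range(20)],0),observe()["ee_rot"])
C,p,d=shot()
cv2.imwrite("pics/p2.png",p[:,:,::-1])
E
```

```text
[641.77717836 224.85994902 129.88071456] [ 3.14156228e+00 -1.29419857e-05  1.51897845e+00]
```

View pics/p2.png

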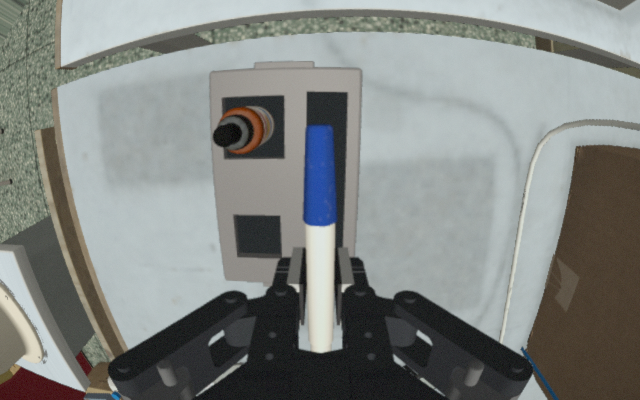

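Dropper stands in its recess (250,128); the pen is over the groove, slightly short. Correcting and lowering.

Call:
jog_arm(travel=[[3, 3.5, -15], [3.3, 3.5, -15], [0, 0, -20], [0, 0, -20], [0, 0, -15], [0, 0, -5], [0, 0, 0], [0, 0, 0]], angular=[[0, 0, -0.013], [0, 0, 0], [0, 0, 0], [0, 0, 0], [0, 0, 0], [0, 0, 0], [0, 0, 0], [0, 0, 0]])

```text
t: 36.75
eef_pos: [648.8, 232.0, 40.6]
ee_rot: [3.14, -0.0, 1.506]
ft_force: [0.9, -0.4, -0.8]
opening: 0.166
grasp_force: 24.5
```

Call:
jog_arm(travel=[[0, 0, -10], [0, 0, -6], [0, 0, -4], [0, 0, -2], [0, 0, -1], [0, 0, 0], [0, 0, 0], [0, 0, 0]], angular=[[0, 0, 0], [0, 0, 0], [0, 0, 0], [0, 0, 0], [0, 0, 0], [0, 0, 0], [0, 0, 0], [0, 0, 0]])

```text
t: 37.55
eef_pos: [648.3, 231.9, 17.0]
ee_rot: [3.141, -0.0, 1.506]
ft_force: [-0.0, -0.0, 0.1]
opening: 0.169
grasp_force: 24.5
```

Call:
jog_arm(travel=[[0, 0, -0.8], [0, 0, 0], [0, 0, 0], [0, 0, 0], [0, 0, 0], [0, 0, 0], [0, 0, 0], [0, 0, 0]], angular=[[0, 0, 0], [0, 0, 0], [0, 0, 0], [0, 0, 0], [0, 0, 0], [0, 0, 0], [0, 0, 0], [0, 0, 0]], fingers=38)

```text
t: 38.35
eef_pos: [648.1, 231.9, 16.0]
ee_rot: [3.142, -0.0, 1.506]
ft_force: [-0.5, 0.1, -0.0]
opening: 0.378
grasp_force: 0.0
```

Call:
jog_arm(travel=[[0, 0, 8], [0, 0, 15], [0, 0, 25], [0, 0, 30], [0, 0, 30], [0, -15, 30], [0, -15, 0], [0, -15, 0]], angular=[[0, 0, 0], [0, 0, 0], [0, 0, 0], [0, 0, 0], [0, 0, 0], [0, 0, 0], [0, 0, 0], [0, 0, 0]])

```text
t: 39.15
eef_pos: [649.0, 186.2, 156.1]
ee_rot: [3.138, -0.0, 1.506]
ft_force: [0.9, 0.1, 0.1]
opening: 0.383
grasp_force: 0.0
```

```bash
python3 - <<'E'
from tray import *
print(np.mean([observe()["eef_pos"] for _ in range(20)],0),observe()["ee_rot"])
C,p,d=shot()
cv2.imwrite("pics/p3.png",rect(C,p,540,710,130,350,16,.5)[:,:,::-1])
E
```

```text
[648.97698673 186.15665691 156.08428868] [ 3.13825795e+00 -4.59707861e-04  1.50615014e+00]
```

View pics/p3.png

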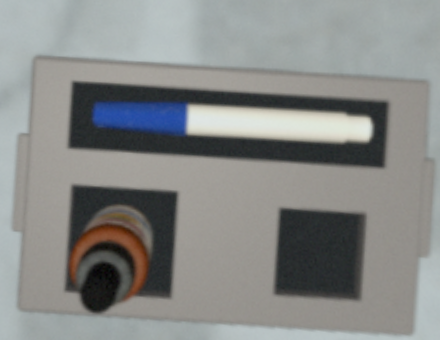

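Pen lies in its groove; the vial recess at (320,253) is free. Going back around the front for the last vial.

Call:
jog_arm(travel=[[-24, 3.5, 0], [-24, 3.5, 0], [-24, 3.5, 0], [-24, 3.5, 0], [-24, 3.5, 0], [-24, 3.5, 0], [-24, 3.5, 0], [-24, 3.5, 0]], angular=[[0, 0, 0], [0, 0, 0], [0, 0, 0], [0, 0, 0], [0, 0, 0], [0, 0, 0], [0, 0, 0], [0, 0, 0]], fingers=75)

```text
t: 40.0
eef_pos: [453.9, 214.5, 152.3]
ee_rot: [-3.138, 0.001, 1.505]
ft_force: [-0.1, 0.2, 0.5]
opening: 0.745
grasp_force: 0.0
```

Call:
jog_arm(travel=[[-18, -10, -3], [-15, -15, -3], [-14, -18, -3], [-14, -18, -3], [-14, -20, -3], [-12, -20, -3], [-10, -20, -3], [-8, -20, -3]], angular=[[0, 0, 0.1], [0, 0, 0.1], [0, 0, 0.1], [0, 0, 0.1], [0, 0, 0.1], [0, 0, 0.1], [0, 0, 0.1], [0, 0, 0.1]])

```text
t: 40.8
eef_pos: [349.3, 73.3, 128.5]
ee_rot: [-3.14, -0.002, 2.31]
ft_force: [1.3, -0.6, 0.9]
opening: 0.751
grasp_force: 0.0
```

Call:
jog_arm(travel=[[0, -31, 0], [0, -31, 0], [0, -31, 0], [0, -31, 0], [0, -31, 0], [0, -31, 0], [0, -31, 0], [0, -31, 0]], angular=[[0, 0, 0.104], [0, 0, 0.104], [0, 0, 0.104], [0, 0, 0.104], [0, 0, 0.104], [0, 0, 0.104], [0, 0, 0.104], [0, 0, 0.104]])

```text
t: 41.6
eef_pos: [350.0, -174.7, 128.7]
ee_rot: [3.139, -0.002, 3.141]
ft_force: [-0.4, 0.9, -0.5]
opening: 0.751
grasp_force: 0.0
```

Call:
jog_arm(travel=[[18, 0, 0], [18, 0, 0], [18, 0, 0], [18, 0, 0], [0, 0, 0], [0, 0, 0], [0, 0, 0], [0, 0, 0]], angular=[[0, 0, 0], [0, 0, 0], [0, 0, 0], [0, 0, 0], [0, 0, 0], [0, 0, 0], [0, 0, 0], [0, 0, 0]])

```text
t: 42.4
eef_pos: [422.3, -174.0, 129.7]
ee_rot: [3.141, -0.001, 3.137]
ft_force: [0.3, -0.4, -0.2]
opening: 0.752
grasp_force: 0.0
```

```bash
python3 - <<'E'
from tray import *
print(np.mean([observe()["eef_pos"] for _ in range(20)],0),observe()["ee_rot"])
C,p,d=shot()
print([(r["score"],np.round(r["xyz"],1)) for r in tip_of("vial_a","wrist")])
b=rect(C,p,360,480,-240,-120,43,.4)
h=b.astype(int); m=(h[...,2]-h[...,0]>12)&(h.min(2)>150)
g=cv2.HoughCircles(cv2.cvtColor(b,cv2.COLOR_RGB2GRAY),cv2.HOUGH_GRADIENT,1,40,param1=80,param2=12,minRadius=17,maxRadius=24)
print(None if g is None else [(480-.4*v,-120-.4*u,r*.4) for u,v,r in g[0]])
cv2.imwrite("pics/w1.png",b[:,:,::-1])
E
```

```text
[ 422.32153782 -173.96965265  129.69627688] [ 3.14115836e+00 -6.79368046e-04  3.13740739e+00]
[(0.58, array([ 488.2, -219. ,    1.1])), (0.56, array([ 424.3, -175.5,    3.3]))]
[(np.float32(413.4), np.float32(-174.6), np.float32(9.36)), (np.float32(466.6), np.float32(-211.4), np.float32(9.36))]
```

View pics/w1.png

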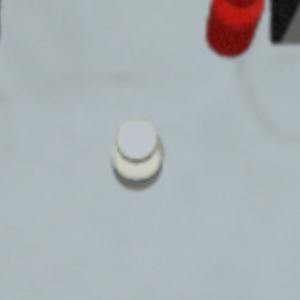

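Vial cap at (136,140) → (424,-174.4). Descending and gripping.

Call:
jog_arm(travel=[[1.7, -0.5, -20], [0, 0, -20], [0, 0, -20], [0, 0, -20], [0, 0, -17], [0, 0, -12], [0, 0, -8], [0, 0, 0]], angular=[[0, 0, 0], [0, 0, 0], [0, 0, 0], [0, 0, 0], [0, 0, 0], [0, 0, 0], [0, 0, 0], [0, 0, 0]])

```text
t: 43.3
eef_pos: [424.2, -174.3, 12.3]
ee_rot: [3.141, -0.001, 3.138]
ft_force: [0.4, -0.6, 0.1]
opening: 0.75
grasp_force: 0.0
```

Call:
jog_arm(travel=[[0, 0, 0], [0, 0, 0], [0, 0, 0], [0, 0, 0], [0, 0, 0], [0, 0, 0], [0, 0, 0], [0, 0, 0]], angular=[[0, 0, 0], [0, 0, 0], [0, 0, 0], [0, 0, 0], [0, 0, 0], [0, 0, 0], [0, 0, 0], [0, 0, 0]], fingers=0, newtons=20)

```text
t: 44.1
eef_pos: [425.5, -175.1, 13.8]
ee_rot: [-3.141, 0.001, 3.138]
ft_force: [-0.5, 0.4, 6.2]
opening: 0.25
grasp_force: 21.1
```

Call:
jog_arm(travel=[[0, 0, 10], [0, 0, 20], [0, 0, 25], [-15, 0, 25], [-15, 0, 25], [-15, 0, 12], [-15, 0, 0], [-15, 0, 0]], angular=[[0, 0, 0], [0, 0, 0], [0, 0, 0], [0, 0, 0], [0, 0, 0], [0, 0, 0], [0, 0, 0], [0, 0, 0]])

```text
t: 44.9
eef_pos: [349.4, -174.7, 130.9]
ee_rot: [-3.141, 0.001, 3.138]
ft_force: [-0.6, 0.8, -0.5]
opening: 0.252
grasp_force: 20.5
```

Call:
jog_arm(travel=[[0, 31, 0], [0, 31, 0], [0, 31, 0], [0, 31, 0], [0, 31, 0], [0, 31, 0], [0, 31, 0], [0, 31, 0]], angular=[[0, 0, -0.1], [0, 0, -0.1], [0, 0, -0.1], [0, 0, -0.1], [0, 0, -0.1], [0, 0, -0.1], [0, 0, -0.1], [0, 0, -0.1]])

```text
t: 45.7
eef_pos: [349.5, 74.6, 130.4]
ee_rot: [3.141, 0.001, 2.334]
ft_force: [1.3, 0.2, -0.0]
opening: 0.253
grasp_force: 20.5
```

Call:
jog_arm(travel=[[8, 20, 0], [10, 20, 0], [12, 20, 0], [14, 18, 0], [14, 14, 0], [15, 10, 0], [15, 8, 0], [16, 7, 0]], angular=[[0, 0, -0.104], [0, 0, -0.104], [0, 0, -0.104], [0, 0, -0.104], [0, 0, -0.104], [0, 0, -0.104], [0, 0, -0.104], [0, 0, -0.104]])

```text
t: 46.5
eef_pos: [454.0, 190.9, 130.2]
ee_rot: [-3.141, 0.0, 1.502]
ft_force: [0.0, -1.2, -0.2]
opening: 0.251
grasp_force: 20.5
```

Call:
jog_arm(travel=[[18, 0, 0], [18, 0, 0], [18, 0, 0], [18, 0, 0], [18, 0, 0], [18, 0, 0], [18, 0, 0], [0, 0, 0]], angular=[[0, 0, 0], [0, 0, 0], [0, 0, 0], [0, 0, 0], [0, 0, 0], [0, 0, 0], [0, 0, 0], [0, 0, 0]])

```text
t: 47.3
eef_pos: [581.3, 190.0, 130.4]
ee_rot: [3.14, -0.0, 1.505]
ft_force: [-0.0, -0.3, 0.1]
opening: 0.253
grasp_force: 20.5
```

```bash
python3 - <<'E'
from h import *
print(np.mean([observe()["eef_pos"] for _ in range(20)],0),observe()["ee_rot"])
E
```

```text
[581.25449869 190.04785776 130.41808725] [ 3.14043694e+00 -9.52887174e-05  1.50524035e+00]
```

Call:
jog_arm(travel=[[1.8, 0.5, -20], [0, 0, -20], [0, 0, -20], [0, 0, -15], [0, 0, -10], [0, 0, -8], [0, 0, 0], [0, 0, 0]], angular=[[0, 0, 0], [0, 0, 0], [0, 0, 0], [0, 0, 0], [0, 0, 0], [0, 0, 0], [0, 0, 0], [0, 0, 0]])

```text
t: 48.1
eef_pos: [582.1, 190.9, 37.6]
ee_rot: [3.141, -0.0, 1.506]
ft_force: [0.2, 0.4, -0.3]
opening: 0.253
grasp_force: 20.5
```

Call:
jog_arm(travel=[[0, 0, -8], [0, 0, -6], [0, 0, -3], [0, 0, -2], [0, 0, -0.5], [0, 0, 0], [0, 0, 0], [0, 0, 0]], angular=[[0, 0, 0], [0, 0, 0], [0, 0, 0], [0, 0, 0], [0, 0, 0], [0, 0, 0], [0, 0, 0], [0, 0, 0]])

```text
t: 48.9
eef_pos: [581.5, 190.9, 17.9]
ee_rot: [-3.141, 0.0, 1.506]
ft_force: [-3.5, -1.2, 5.8]
opening: 0.252
grasp_force: 21.2
```

Call:
jog_arm(travel=[[0, 0, 0], [0, 0, 0], [0, 0, 0], [0, 0, 0], [0, 0, 0], [0, 0, 0], [0, 0, 0], [0, 0, 0]], angular=[[0, 0, 0], [0, 0, 0], [0, 0, 0], [0, 0, 0], [0, 0, 0], [0, 0, 0], [0, 0, 0], [0, 0, 0]], fingers=45)

```text
t: 49.7
eef_pos: [581.6, 190.8, 17.5]
ee_rot: [3.142, -0.0, 1.506]
ft_force: [0.0, -0.1, 0.7]
opening: 0.45
grasp_force: 0.0
```

Call:
jog_arm(travel=[[0, 0, 10], [0, 0, 20], [0, 0, 30], [0, 0, 30], [0, 0, 30], [-20, 0, 20], [-20, 0, 0], [-20, 0, 0]], angular=[[0, 0, 0], [0, 0, 0], [0, 0, 0], [0, 0, 0], [0, 0, 0], [0, 0, 0], [0, 0, 0], [0, 0, 0]])

```text
t: 50.5
eef_pos: [521.8, 190.9, 159.5]
ee_rot: [3.139, -0.001, 1.506]
ft_force: [0.3, 1.2, -0.8]
opening: 0.451
grasp_force: 0.0
```

```bash
python3 - <<'E'
from h import *
C,p,d=shot(); t,_=snapshot("scene")
a=rect(C,p,530,700,120,350,14,.6)
b=cv2.resize(t[140:300,200:460],None,fx=1.5,fy=1.5)
h=max(len(a),len(b)); pad=lambda i:cv2.copyMakeBorder(i,0,h-len(i),0,4,0)
i=np.hstack([pad(a),pad(b)]); print(i.shape); cv2.imwrite("pics/end.png",i[:,:,::-1])
E
```

```text
(284, 782, 3)
```

View pics/end.png

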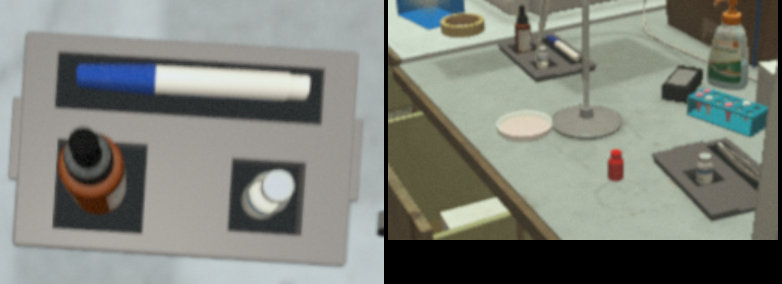

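Both kits are complete: the pen (190,82), dropper (95,170) and vial (268,193) are in the long tray, the forceps and vial are in the short tray, and the red look-alike is still standing.

```bash
python3 -c "from bench import close_job; print(close_job())"
```

```text
the job is handed in; nothing more can be done
None
```

Both kits are made up and handed in at about 50 s: pen, dropper bottle and a vial in the longer tray, forceps and the other vial in the shorter one; nothing was knocked over and the red look-alike was left alone.

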